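# Find which way the filter cap opens and lift it off

## Robot

A 6-joint arm with a two-finger parallel gripper is mounted at the origin on a cart in front of the work surface, level with it; the furniture and walls round the work are solid. World frame = base frame: x ahead of the robot, y to its left, z up, the work surface at z = 0. Lengths are in m, angles in rad, forces in N, time in s.
With the tool pointing down it reaches from about 0.4 to 0.925 m from the base axis. Payload 3.4 kg.
Tool frame: the origin (TCP) lies at the very end of the fingers, on their centre line; the grasp point (between the pads) lies 19 mm behind it; z points along the fingers, y is the line along which they close (so a half turn about z gives the same grasp; the last joint's range is limited). The gripper opens to 85 mm and grips with 20 to 120 N. Pads are 22 mm wide; open, the fingers measure 114 mm over their backs; the gripper's body (76 mm by 85 mm) begins 54 mm behind the grasp point. The pads swing forward as they close: fully open they stand 13 mm farther back than shut.
Start: joints at [-1.292, 0.307, 1.506, -0, 1.328, -0.073], TCP at [0.198, -0.54, 0.231] pointing down, gripper open.
Joint ranges: [-3.12, 3.12], [-1.05, 2.28], [0.14, 2.33], [-1.42, 4.57], [0.1, 2.73], [-2.68, 2.68]. Speed limits (rad/s): [2.57, 2.57, 3.14, 3.14, 3.14, 3.14].

## Interface

Orientations are given as a unit quaternion [x, y, z, w].
In Python, from workcell import robot, eyes, recognise, outline_of, place_of gives the robot as it stands.
- The arm moves only by the shell command python3 -m handwheel 'ROWS'. ROWS is a JSON object of lists of equal length, an entry for each row: "rot": the turn, a rotation vector about the tool's x, y, z in units of 90 degrees (1.0 is 90 degrees), a list of three; "xyz": the shift along the tool's x, y, z in units of 1 m (1.0 is 1 m), a list of three; "hand": the opening, from 0 (shut) to 1 (fully open). A call has 1 to 10 rows; each row shifts and turns the commanded pose from where the row before left it, along the tool's axes as they then stand; what a row does not reach is not made up. A row lasts 1/8 s, in which the tool goes at most 62.5 mm and 10.7 degrees, less where a joint would pass 70% of its speed; a pose out of reach is approached as far as the arm can. A call with a number of a shift or a turn outside -1 to 1 is refused whole. A call with a gripper value outside its range is refused whole. The fingers move at their own pace and stop on an object; the grip force is fixed at half the most. Time passes only in rows, so rows that do not move let the fingers close. It gives the time, the measured TCP pose, the force, the opening and the grip force at its end, in the units of the state.
- robot.read_state(): the state, without advancing time (a new reading comes with each control period).
- eyes.snapshot(name): name is "side" or "top" or "wrist"; returns a dict with "img" (400x640x3 uint8, red, green, blue), "vfov" (degrees; the focal length in pixels is half the picture's height over the tangent of half this angle, whatever the lens; pixels are square), "cx", "cy" (the principal point, pixels), "R" (3x3) and "t" (3): a world point X has camera coordinates R X + t. Camera axes: x right, y down, z forward; pixel columns grow to the right and rows downward; lengths in m; the calibration is good to about 2 mm. A picture is of the moment at which its call begins. There is no depth.
- robot.sign_off(): hands the job in; it is judged then, once.
Trained networks look in a picture, given as the dict that the camera call returned (one of the last four; its "shot" number tells which), for a name from the list of things; names that differ only in an ending like _2 or _b are one class to them, and where a whole thing is asked for, a point or a joint stands for the part that bears it (a point fixed in the world has none). Each returns a list of dicts, best first, with "conf" (0 to 1); they miss things now and then, are a little off and sometimes report something else, mostly with a low value. They report only what shows in the picture. A call takes as long as a camera call. They do not tell look-alikes from the thing itself.
- recognise(picture, thing): "extent" ([left, top, right, bottom] in pixels, round what is visible of it).
- outline_of(picture, thing): "pixels" (400x640 bool, what is visible of it) and "extent" ([left, top, right, bottom] in pixels, round what is visible of it).
- place_of(picture, thing): "centre" ([column, row] in pixels: a listed point, or the origin of a listed thing).
The state is a dict: "t": time; "joints": joint angles; "qvel": joint speeds; "tau": joint torques, N m; "ee_pos": TCP position; "eef_rot": TCP orientation; "contact_force": force on the tool from outside, world axes, zero at the start; "ft_torque": the same for the moment, N m; "finger_gap": finger opening in m; "grip_force": force on a finger pad.
Only numpy, scipy, OpenCV 4.12 (cv2) and the standard library are available. Lean on these libraries where they do the work, as an engineer would, in place of code of your own. Each camera call takes 0.05 s, during which the arm holds its last target. There are 200 camera calls.

## Task

The water filter is due for a change: undo the blue cap of the steel filter canister and take it off. Nobody remembers whether it is a normal or a reverse thread, so try it gently one way and then the other: the wrong way stops almost at once, the right way turns about a sixth of a turn to a stop, where the cap comes free; do not force it. Lift it straight up by about ten centimetres and finish still holding it there in the gripper, level above the canister, leaving the jars and the new cartridge alone.

Things in the scene. Friction and masses are not known exactly. Their poses are not given: they have to be found in the camera images.
- canister: Steel filter canister with a black foot band, screwed to the worktop, upright: 92 mm across, its foot flange 116 mm across; brass hose ports stick out to 68 mm from the axis along its +y and -y at height 75 mm. Origin at the centre of its underside on the worktop, z up. Its white neck (40 mm across) ends 145 mm above the origin; the cap sits on it.
- cap: Blue cap, loose, about 0.1 kg, 66 mm across, 26 mm tall, with a wing bar on top. Origin at the centre of its underside (lower edge of the skirt), z up; shut, the origin is 125 mm above the canister's and the cap's x axis lies within 0.05 rad of the canister's. Turns easily (under 0.1 N m) between firm stops; 0.3 to 0.6 N m is enough to feel a stop, over 2 N m forces it.
- wing_bar (a point): Centre of the cap's wing bar, by which to hold it, 39 mm above the cap's origin; axes as the cap's. Bar 56 mm long along y, 14 mm thick along x, 26 mm tall (up from the cap's flat top).
- neck_rim (a point): Centre of the canister's white neck rim, 145 mm above the canister's origin; axes as the canister's. Two lugs in the cap lock under the neck's ledges. Which way opens differs each time and cannot be seen. Wrong way: stops within 0.25 rad. Right way: turns to a stop 0.85 to 1.1 rad from shut, and lifts off freely only within 0.15 rad of that stop (elsewhere 2 mm of play upward).
- spice_a: Spice jar with a red cap, 45 mm across, 106 mm tall, standing near the canister; bystander. Origin at the centre of its underside.
- honey_jar: Honey jar with a yellow lid, 67 mm across, 90 mm tall, standing near the canister; bystander. Origin at the centre of its underside.
- cartridge: New filter cartridge, white cylinder with blue bands, 48 mm across, 100 mm tall, standing behind the canister; bystander. Origin at the centre of its underside.
There are look-alikes about, which are no part of the job. What is meant by the cap is not orange, and is the larger of those in its own colour. There is more than one size of the canister; the job needs the larger.

How it is judged:
On the way:
1. the cap has been turned open (at least 0.6 rad, either way) while still on the neck (angle between the x axis of cap and the x axis of canister, either way round above 0.6 rad and z of cap in the frame of canister below 0.14 m), for 0.1 s.
At the end, for the whole second after the job is handed in: The gripper still holds the cap, at rest, 60 to 160 mm above where it sat on the canister, within 40 mm of the canister's axis and within 0.2 rad of level, touching nothing but the fingers (z of cap in the frame of canister between 0.185 and 0.285 m and horizontal distance between cap and canister below 0.04 m and angle between cap's own z axis and vertical below 0.2 rad and contact force between cap and the fingers above 1 N and contact force between cap and canister below 0.1 N and linear speed of cap below 0.03 m/s and not (contact force between cap and spice_a above 0.1 N) and not (contact force between cap and honey_jar above 0.1 N) and not (contact force between cap and cartridge above 0.1 N)); the arm keeps its last pose, push and grip.
It fails at once if a bystander (spice jar, honey jar or new cartridge) is shifted by over 30 mm or tipped (distance of any of spice_a, honey_jar, cartridge from where it was at the start of the episode above 0.03 m or angle between any of spice_a, honey_jar, cartridge's own z axis and vertical above 0.5 rad).
It fails at once if the cap is forced: over 120 N between cap and canister (contact force between cap and canister above 120 N).
It also fails if it takes over 48 s, if anything falls off the work surface, if the arm or the gripper's body presses on something with over 40 N, if the wrist force passes 120 N, or if a joint passes its speed limit or range.

## Working session

There is one attempt and no reset: what is moved stays moved. The work goes in short steps, Python scripts to look and compute and a shell command to move; the robot and the scene stay as the last step left them, time stands still between calls to the robot, and variables do not carry over. Pictures are saved under pics/ and viewed, at most 10 in all, crops included, and the job is handed in when it is done.

```bash
mkdir -p pics; ls; python3 - <<'E'
from workcell import robot, eyes, recognise, outline_of, place_of
import cv2, numpy as np
out=[]
for n in ["side","top"]:
    p=eyes.snapshot(n); out.append(p["img"])
    print(n,p["vfov"],p["cx"],p["cy"],np.round(p["R"],3).tolist(),np.round(p["t"],3).tolist())
    for th in ["canister","cap","wing_bar","neck_rim","spice_a","honey_jar","cartridge"]:
        print(th,[(round(d["conf"],2),np.round(d["extent"]).tolist()) for d in recognise(p,th)][:4],[(round(d["conf"],2),np.round(d["centre"],1).tolist()) for d in place_of(p,th)][:4])
im=np.vstack(out); im=cv2.resize(im,(480,600)) if 0 else im
for n,i in zip(["side","top"],out): cv2.imwrite(f"pics/{n}0.png",i[:,:,::-1])
s=robot.read_state(); print(s)
E
```

```text
pics
side 42.6172667853245 314.20838792153125 202.8056519894248 [[0.993, -0.114, -0.013], [-0.058, -0.399, -0.915], [0.099, 0.91, -0.403]] [-0.562, 0.042, 1.553]
canister [(0.96, [287.0, 255.0, 321.0, 313.0]), (0.8, [277.0, 181.0, 315.0, 227.0])] [(0.92, [304.1, 298.8]), (0.72, [294.4, 218.1])]
cap [(0.78, [311.0, 246.0, 330.0, 265.0]), (0.72, [271.0, 244.0, 298.0, 267.0]), (0.54, [282.0, 160.0, 307.0, 184.0])] [(0.76, [284.9, 261.3]), (0.56, [292.7, 180.1]), (0.53, [321.5, 260.5])]
wing_bar [(0.74, [281.0, 162.0, 310.0, 181.0]), (0.57, [314.0, 242.0, 331.0, 264.0]), (0.48, [288.0, 206.0, 308.0, 248.0])] [(0.61, [285.7, 247.5]), (0.56, [291.3, 164.9]), (0.55, [321.0, 247.5])]
neck_rim [(0.86, [274.0, 183.0, 310.0, 223.0]), (0.7, [287.0, 252.0, 325.0, 312.0])] [(0.56, [302.2, 258.1])]
spice_a [] []
honey_jar [(0.97, [286.0, 206.0, 310.0, 248.0])] [(0.71, [298.4, 240.0])]
cartridge [(0.93, [324.0, 184.0, 340.0, 220.0])] [(0.66, [331.5, 218.0])]
top 42.384199767190495 327.965005845064 187.8662484213923 [[-0.019, -1.0, 0.007], [-0.993, 0.018, -0.115], [0.115, -0.009, -0.993]] [-0.226, 0.
[... 917 characters left out ...]
.0, 174.8])]
{'t': 1.5, 'joints': array([-1.29251361e+00,  3.06818364e-01,  1.50635870e+00,  6.92092514e-06,
        1.32840008e+00, -7.34617866e-02]), 'qvel': array([-0.00178585,  0.00109761,  0.0011766 ,  0.00169514,  0.00090883,
        0.00136931]), 'tau': array([-4.86477529e-04, -4.57476854e+01, -2.52328616e+01, -9.24122082e-05,
        1.09656903e-03,  1.50464371e-05]), 'ee_pos': array([ 0.19811642, -0.53982343,  0.23130999]), 'eef_rot': array([9.84574444e-01, 1.74966182e-01, 4.13445184e-06, 7.37038136e-06]), 'contact_force': array([-0.43495224, -0.21047079, -1.0120219 ]), 'ft_torque': array([-0.0448019 ,  0.0118502 ,  0.01115043]), 'grip_force': 0.0, 'finger_gap': 0.08533759676265071}
```

View pics/side0.png

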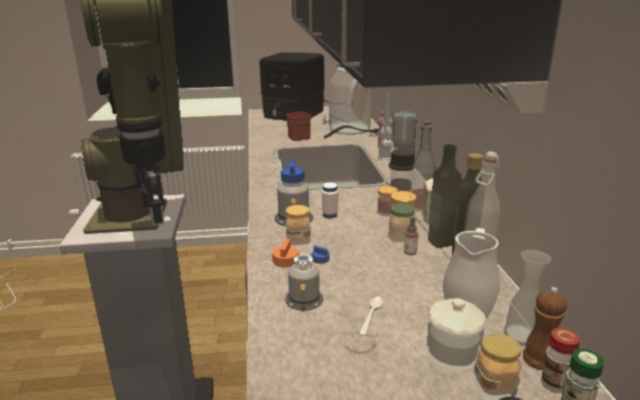

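View pics/top0.png

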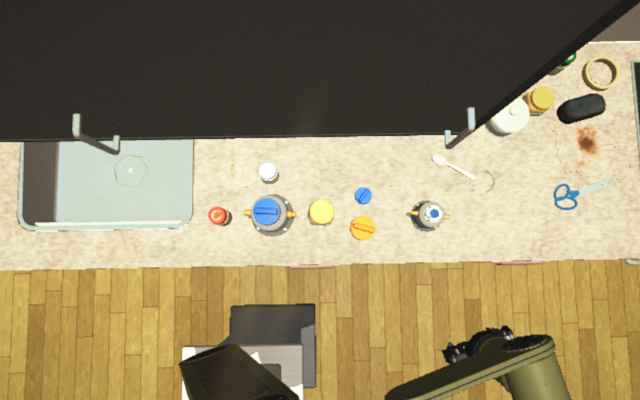

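The side view shows the large canister with a blue cap at (292,175), the small canister without a cap at (304,285), and honey at (298,222). The top view shows the large canister at (270,213).

Cap candidates in the top view are the blue one on the large canister (267,210), a small loose blue one (363,195) and an orange one (363,227). The first fits: it is blue, the larger, and on the larger canister. I'll triangulate and check it in a crop.

```bash
cat > h.py <<'E'
import numpy as np, cv2
from workcell import robot, eyes, recognise, outline_of, place_of
def ray(p,c):
    f=200/np.tan(np.radians(p["vfov"]/2)); R=np.array(p["R"]); t=np.array(p["t"])
    d=R.T@np.array([(c[0]-p["cx"])/f,(c[1]-p["cy"])/f,1]); return -R.T@t,d/np.linalg.norm(d)
def tri(obs):
    A=0;b=0
    for p,c in obs:
        o,d=ray(p,c);M=np.eye(3)-np.outer(d,d);A=A+M;b=b+M@o
    X=np.linalg.solve(A,b); return X,[np.linalg.norm((np.eye(3)-np.outer(d,d))@(X-o)) for o,d in (ray(*q) for q in obs)]
def atz(p,c,z):
    o,d=ray(p,c); return o+d*(z-o[2])/d[2]
def proj(p,X):
    f=200/np.tan(np.radians(p["vfov"]/2)); q=np.array(p["R"])@X+np.array(p["t"]); return np.array([p["cx"]+f*q[0]/q[2],p["cy"]+f*q[1]/q[2]])
E
python3 - <<'E'
from h import *
s=eyes.snapshot("side");t=eyes.snapshot("top")
np.set_printoptions(precision=3,suppress=True)
print("bar",tri([(s,(291.3,164.9)),(t,(262.5,210.5))]))
print("cap",tri([(s,(292.7,180.1)),(t,(265.8,210.2))]))
print("can",tri([(s,(294.4,218.1)),(t,(273.7,214.5))]))
print("cart",tri([(s,(331.5,218)),(t,(270,174.8))]))
print("spice",atz(t,(218,215),.1),"honey",atz(t,(321,211.5),.09))
i=t["img"]; hsv=cv2.cvtColor(i,cv2.COLOR_RGB2HSV); 
a=cv2.resize(i[150:270,190:400],None,fx=3.5,fy=3.5,interpolation=cv2.INTER_CUBIC); cv2.imwrite("pics/crop.png",a[:,:,::-1])
E
```

```text
bar (array([ 0.494, -0.076,  0.166]), [np.float64(0.0007272497994597235), np.float64(0.0007272497994597145)])
cap (array([ 0.497, -0.079,  0.121]), [np.float64(0.0014888563030395186), np.float64(0.0014888563030395535)])
can (array([ 0.496, -0.087,  0.003]), [np.float64(0.0006796606828789487), np.float64(0.0006796606828789167)])
cart (array([ 0.608, -0.076, -0.01 ]), [np.float64(0.0013424983195072003), np.float64(0.0013424983195072394)])
spice [0.49  0.045 0.1  ] honey [ 0.495 -0.217  0.09 ]
```

View pics/crop.png

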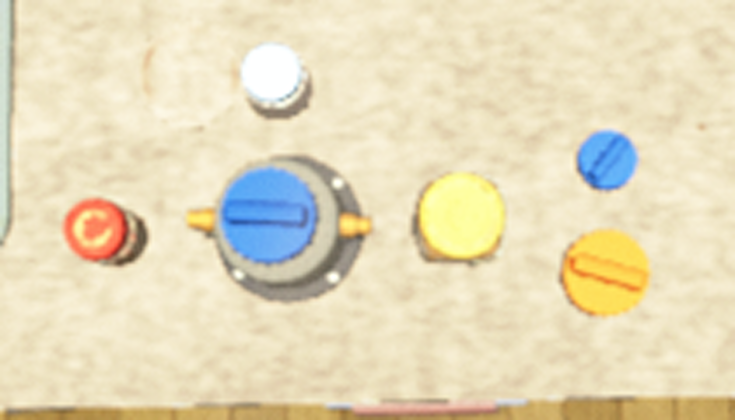

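The crop confirms it: the large blue cap with a bar is on the steel canister with brass ports (crop 268,215), with the bar roughly along world y. The triangulated heights (bar 0.166, cap 0.121, canister 0.003) agree with the text. I'll move above it.

```bash
python3 -m handwheel '{"rot":[[0,0,0],[0,0,0],[0,0,0],[0,0,0],[0,0,0],[0,0,0],[0,0,0],[0,0,0],[0,0,0],[0,0,0]],"xyz":[[0,0,-0.03],[0.048,-0.037,-0.02],[0.048,-0.037,-0.02],[0.049,-0.037,0],[0.049,-0.037,0],[0.049,-0.037,0],[0.049,-0.037,0],[0.049,-0.037,0],[0.049,-0.037,0],[0.049,-0.037,0]],"hand":[1,1,1,1,1,1,1,1,1,1]}'
python3 -m handwheel '{"rot":[[0,0,-0.11],[0,0,-0.11],[0,0,-0.11],[0,0,-0.11],[0,0,-0.11],[0,0,-0.11],[0,0,-0.11],[0,0,0],[0,0,0]],"xyz":[[0,0,0],[0,0,0],[0,0,0],[0,0,0],[0,0,0],[0,0,0],[0,0,0],[0,0,0],[0,0,0]],"hand":[1,1,1,1,1,1,1,1,1]}'
python3 - <<'E'
from h import *
np.set_printoptions(precision=3,suppress=True)
from scipy.spatial.transform import Rotation as Ro
s=robot.read_state();print(s["joints"],s["ee_pos"],Ro.from_quat(s["eef_rot"]).as_matrix())
p=eyes.snapshot("wrist");cv2.imwrite("pics/w1.png",p["img"][:,:,::-1])
print(-p["R"].T@p["t"], p["R"], proj(p,np.array([.494,-.076,.166])))
for th in ["wing_bar","cap","canister"]: print(th,[(round(d["conf"],2),np.round(d["centre"],1)) for d in place_of(p,th)])
E
```

```text
t: 2.85
ee_pos: [0.495, -0.0762, 0.3008]
eef_rot: [0.985, 0.175, 0.0, 0.0]
contact_force: [0.5, -1.1, -0.3]
finger_gap: 0.0851
grip_force: 0.0
t: 3.98
ee_pos: [0.4941, -0.078, 0.3005]
eef_rot: [0.711, 0.703, 0.0, 0.0]
contact_force: [0.0, -0.1, -0.3]
finger_gap: 0.0851
grip_force: 0.0
[-0.241  0.153  1.541  0.     1.448 -0.229] [ 0.494 -0.078  0.301] [[ 0.012  1.     0.   ]
 [ 1.    -0.012  0.   ]
 [ 0.     0.    -1.   ]]
[ 0.497 -0.001  0.442] [[ 1.    -0.012 -0.   ]
 [-0.011 -0.954  0.3  ]
 [-0.004 -0.3   -0.954]] [319.469 187.476]
wing_bar [(0.87, array([324.6, 196.4])), (0.77, array([356.4, 323.1])), (0.64, array([301.2, 327.5]))]
cap [(0.8, array([303.3, 309.7])), (0.62, array([350.9, 314.5]))]
canister [(0.92, array([319.6, 157.7]))]
```

View pics/w1.png

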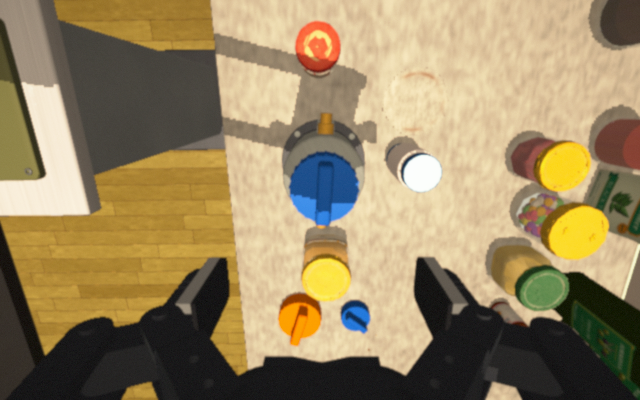

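The wrist view shows the cap at (324,188), with its bar running from (325,163) to (324,226), and honey below at (327,278). I'll compute the bar centre and angle.

```bash
python3 - <<'E'
from h import *
np.set_printoptions(precision=4,suppress=True)
p=eyes.snapshot("wrist");t=eyes.snapshot("top");s=eyes.snapshot("side")
for z in (.164,.177): print(z,[atz(p,c,z) for c in [(324.6,196.4),(325,163),(323.5,226)]])
print(tri([(s,(291.3,164.9)),(t,(262.5,210.5)),(p,(324.6,196.4))]))
print([(round(d["conf"],2),d["centre"]) for d in place_of(p,"wing_bar")])
# cap disc (rim of top at z~.151): blue mask
hsv=cv2.cvtColor(p["img"],cv2.COLOR_RGB2HSV); m=cv2.inRange(hsv,(100,120,60),(130,255,255)); m[:,:270]=0;m[:,370:]=0;m[240:]=0
ys,xs=np.nonzero(m);print(xs.min(),xs.max(),ys.min(),ys.max())
print(atz(p,(xs.min(),np.median(ys)),.151),atz(p,(xs.max(),np.median(ys)),.151))
a=cv2.resize(p["img"][140:240,270:380],None,fx=5,fy=5,interpolation=cv2.INTER_CUBIC);cv2.imwrite("pics/w1c.png",a[:,:,::-1])
E
```

```text
0.164 [array([ 0.4986, -0.085 ,  0.164 ]), array([ 0.4991, -0.0542,  0.164 ]), array([ 0.4973, -0.114 ,  0.164 ])]
0.177 [array([ 0.4985, -0.0811,  0.177 ]), array([ 0.499 , -0.0517,  0.177 ]), array([ 0.4973, -0.1088,  0.177 ])]
(array([ 0.4955, -0.0798,  0.1693]), [np.float64(0.0026872723191998416), np.float64(0.0037535188707940987), np.float64(0.004607884401451115)])
[(0.87, [327.2, 193.4]), (0.81, [299.0, 325.7]), (0.6, [356.9, 322.0])]
290 357 152 224
[ 0.466  -0.0793  0.151 ] [ 0.5294 -0.08    0.151 ]
```

View pics/w1c.png

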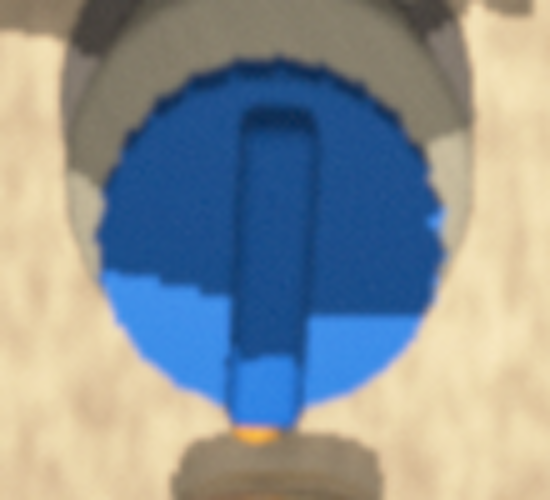

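```bash
python3 -m handwheel '{"rot":[[0,0,0.022],[0,0,0],[0,0,0],[0,0,0],[0,0,0],[0,0,0]],"xyz":[[-0.003,0.004,0],[0,0,0.05],[0,0,0.05],[0,0,0.03],[0,0,0.0155],[0,0,0]],"hand":[1,1,1,1,1,1]}'
python3 -m handwheel '{"rot":[[0,0,0],[0,0,0],[0,0,0],[0,0,0],[0,0,0],[0,0,0],[0,0,0],[0,0,0]],"xyz":[[0,0,0],[0,0,0],[0,0,0],[0,0,0],[0,0,0],[0,0,0],[0,0,0],[0,0,0]],"hand":[0.5,0.3,0,0,0,0,0,0]}'
python3 -c "
from h import *
s=robot.read_state();print(s)"
```

```text
t: 5.12
ee_pos: [0.4974, -0.081, 0.1537]
eef_rot: [0.723, 0.691, -0.001, -0.001]
contact_force: [1.0, -0.8, 0.8]
finger_gap: 0.0858
grip_force: 0.0
t: 6.12
ee_pos: [0.4981, -0.0811, 0.1556]
eef_rot: [0.723, 0.691, 0.0, 0.0]
contact_force: [-2.1, -0.4, 5.6]
finger_gap: 0.0127
grip_force: 59.7
{'t': 6.125, 'joints': array([-2.45099876e-01,  2.83430324e-01,  1.75750562e+00, -1.49254602e-04,
        1.10016583e+00, -2.01001187e-01]), 'qvel': array([-1.38919584e-03,  1.13074791e-03, -5.19758694e-04, -1.24497180e-03,
        8.61256439e-05, -4.98768016e-04]), 'tau': array([ 8.72223219e-02, -3.76198447e+01, -2.08098185e+01,  1.00150856e-01,
       -6.64775390e-01, -2.56317398e-03]), 'ee_pos': array([ 0.49810625, -0.08114153,  0.15562922]), 'eef_rot': array([7.22501470e-01, 6.91369337e-01, 7.45825937e-05, 2.43109517e-04]), 'contact_force': array([-2.07124479, -0.36794453,  5.64718679]), 'ft_torque': array([ 0.05460148,  0.325155  , -0.03917027]), 'grip_force': 59.67392563819885, 'finger_gap': 0.012657844175622294}
```

Gripped well (60 N, gap 13 mm). I'll turn gently one way.

```bash
cat > st.py <<'E'
from h import *
from scipy.spatial.transform import Rotation as Ro
s=robot.read_state();M=Ro.from_quat(s["eef_rot"]).as_matrix()
print("t",s["t"],"yaw_y",round(float(np.arctan2(M[1,1],M[0,1])),3),"pos",np.round(s["ee_pos"],4),"F",np.round(s["contact_force"],1),"M",np.round(s["ft_torque"],2),"gap",round(s["finger_gap"],4),"grip",round(s["grip_force"]))
E
python3 st.py
python3 -m handwheel '{"rot":[[0,0,0.02],[0,0,0.02],[0,0,0.02],[0,0,0]],"xyz":[[0,0,0],[0,0,0],[0,0,0],[0,0,0]],"hand":[0,0,0,0]}' >/dev/null; python3 st.py
python3 -m handwheel '{"rot":[[0,0,0.02],[0,0,0.02],[0,0,0]],"xyz":[[0,0,0],[0,0,0],[0,0,0]],"hand":[0,0,0]}'>/dev/null;  python3 st.py
```

```text
t 6.125 yaw_y -0.044 pos [ 0.4981 -0.0811  0.1556] F [-2.1 -0.4  5.6] M [ 0.05  0.33 -0.04] gap 0.0127 grip 60
t 6.625 yaw_y -0.139 pos [ 0.4983 -0.0809  0.1556] F [-1.1  1.6  5.5] M [ 0.11  0.22 -0.09] gap 0.0124 grip 60
t 7.0 yaw_y -0.201 pos [ 0.4984 -0.0809  0.1556] F [-1.2  0.7  5.5] M [ 0.06  0.19 -0.04] gap 0.0127 grip 60
```

```bash
python3 -m handwheel '{"rot":[[0,0,0.02],[0,0,0.02],[0,0,0]],"xyz":[[0,0,0],[0,0,0],[0,0,0]],"hand":[0,0,0]}'>/dev/null;  python3 st.py
python3 -m handwheel '{"rot":[[0,0,0.02],[0,0,0.02],[0,0,0]],"xyz":[[0,0,0],[0,0,0],[0,0,0]],"hand":[0,0,0]}'>/dev/null;  python3 st.py
```

```text
t 7.375 yaw_y -0.264 pos [ 0.4985 -0.081   0.1557] F [-1.   0.8  4.6] M [ 0.1   0.18 -0.07] gap 0.0126 grip 60
t 7.75 yaw_y -0.327 pos [ 0.4986 -0.0811  0.1556] F [-1.5  1.1  6. ] M [ 0.11  0.14 -0.03] gap 0.0128 grip 60
```

No stop after 0.28 rad, so this looks like the opening direction. Continuing.

```bash
python3 -m handwheel '{"rot":[[0,0,0.04],[0,0,0.04],[0,0,0.04],[0,0,0.04],[0,0,0.04],[0,0,0.04],[0,0,0.04],[0,0,0]],"xyz":[[0,0,0],[0,0,0],[0,0,0],[0,0,0],[0,0,0],[0,0,0],[0,0,0],[0,0,0]],"hand":[0,0,0,0,0,0,0,0]}'>/dev/null;  python3 st.py
python3 -m handwheel '{"rot":[[0,0,0.02],[0,0,0.02],[0,0,0.02],[0,0,0]],"xyz":[[0,0,0],[0,0,0],[0,0,0],[0,0,0]],"hand":[0,0,0,0]}'>/dev/null;  python3 st.py
```

```text
t 8.75 yaw_y -0.766 pos [ 0.4991 -0.0814  0.1556] F [ 0.4 -0.4  5.6] M [-0.12 -0.02  0.  ] gap 0.0122 grip 60
t 9.25 yaw_y -0.86 pos [ 0.499  -0.0814  0.1556] F [ 0.1 -1.   6. ] M [-0.09 -0.03 -0.13] gap 0.0128 grip 60
```

Turned 0.82 rad so far; now smaller steps to feel the stop.

```bash
for k in 1; do python3 -m handwheel '{"rot":[[0,0,0.02],[0,0,0.02],[0,0,0]],"xyz":[[0,0,0],[0,0,0],[0,0,0]],"hand":[0,0,0]}'>/dev/null;  python3 st.py; done
python3 -m handwheel '{"rot":[[0,0,0.02],[0,0,0]],"xyz":[[0,0,0],[0,0,0]],"hand":[0,0]}'>/dev/null;  python3 st.py
python3 -m handwheel '{"rot":[[0,0,0.02],[0,0,0]],"xyz":[[0,0,0],[0,0,0]],"hand":[0,0]}'>/dev/null;  python3 st.py
```

```text
t 9.625 yaw_y -0.923 pos [ 0.499  -0.0814  0.1556] F [ 0.2 -1.1  4.8] M [-0.12 -0.02 -0.02] gap 0.0125 grip 60
t 9.875 yaw_y -0.954 pos [ 0.4987 -0.0816  0.1556] F [-0.9 -1.3  5.7] M [-0.24  0.07  0.07] gap 0.0125 grip 60
t 10.125 yaw_y -0.985 pos [ 0.4982 -0.0818  0.1556] F [-2.3 -1.3  7.3] M [-0.29  0.3   0.09] gap 0.013 grip 60
```

```bash
python3 -m handwheel '{"rot":[[0,0,0.015],[0,0,0]],"xyz":[[0,0,0],[0,0,0]],"hand":[0,0]}'>/dev/null;  python3 st.py
python3 -m handwheel '{"rot":[[0,0,0.015],[0,0,0]],"xyz":[[0,0,0],[0,0,0]],"hand":[0,0]}'>/dev/null;  python3 st.py
```

```text
t 10.375 yaw_y -1.008 pos [ 0.4979 -0.0818  0.1556] F [-1.6 -2.   8.1] M [-0.34  0.32  0.31] gap 0.013 grip 60
t 10.625 yaw_y -1.031 pos [ 0.4979 -0.0819  0.1556] F [-2.1 -2.2  8. ] M [-0.36  0.36  0.6 ] gap 0.013 grip 60
```

```bash
python3 - <<'E'
from h import *
o=[]
for n in("wrist","top"):
    p=eyes.snapshot(n);c=proj(p,np.array([.498,-.081,.155])).astype(int);print(n,c)
    k=60 if n=="wrist" else 35
    y,x=max(c[1]-k,0),max(c[0]-k,0)
    o.append(cv2.resize(p["img"][y:y+2*k,x:x+2*k],(390,390),interpolation=cv2.INTER_CUBIC))
cv2.imwrite("pics/chk.png",np.hstack(o)[:,:,::-1])
E
```

```text
wrist [319 262]
top [265 209]
```

View pics/chk.png

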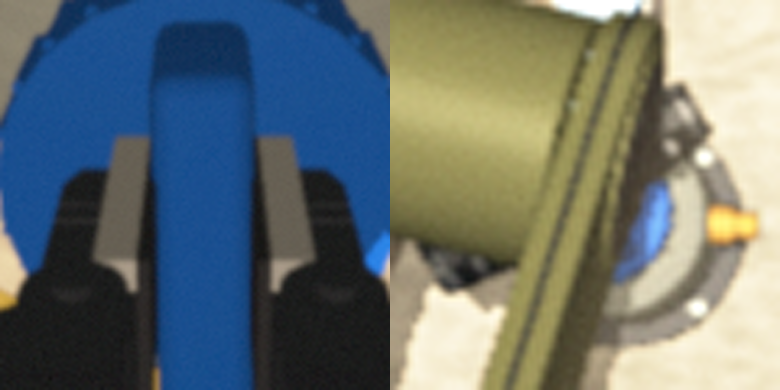

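The stop is felt at about 0.97 rad (0.6 N m). The picture shows the bar still square between the pads. I'll back off slightly to unload and lift gently first.

```bash
python3 -m handwheel '{"rot":[[0,0,-0.02],[0,0,0],[0,0,0],[0,0,0]],"xyz":[[0,0,0],[0,0,-0.003],[0,0,-0.003],[0,0,0]],"hand":[0,0,0,0]}'>/dev/null;  python3 st.py
```

```text
t 11.225 yaw_y -1.002 pos [ 0.4976 -0.0807  0.1607] F [-1.4  0.7 -2.8] M [0.06 0.04 0.17] gap 0.0127 grip 59
```

Free. Lifting on.

```bash
python3 -m handwheel '{"rot":[[0,0,0],[0,0,0],[0,0,0],[0,0,0]],"xyz":[[0,0,-0.008],[0,0,-0.008],[0,0,-0.008],[0,0,0]],"hand":[0,0,0,0]}'>/dev/null;  python3 st.py
python3 -m handwheel '{"rot":[[0,0,0],[0,0,0],[0,0,0],[0,0,0],[0,0,0],[0,0,0],[0,0,0],[0,0,0]],"xyz":[[0,0,-0.014],[0,0,-0.014],[0,0,-0.014],[0,0,-0.014],[0,0,-0.014],[0,0,0],[0,0,0],[0,0,0]],"hand":[0,0,0,0,0,0,0,0]}'>/dev/null;  python3 st.py
python3 - <<'E'
from h import *
p=eyes.snapshot("side");a=cv2.resize(p["img"][110:240,230:380],None,fx=4,fy=4,interpolation=cv2.INTER_CUBIC);cv2.imwrite("pics/end.png",a[:,:,::-1])
E
```

```text
t 11.725 yaw_y -1.002 pos [ 0.4989 -0.0813  0.1862] F [-0.2 -0.9 -0.8] M [-0.01  0.04 -0.02] gap 0.0128 grip 59
t 12.725 yaw_y -1.002 pos [ 0.4976 -0.081   0.2543] F [-0.2  0.2 -1.2] M [0.02 0.02 0.02] gap 0.0125 grip 59
```

View pics/end.png

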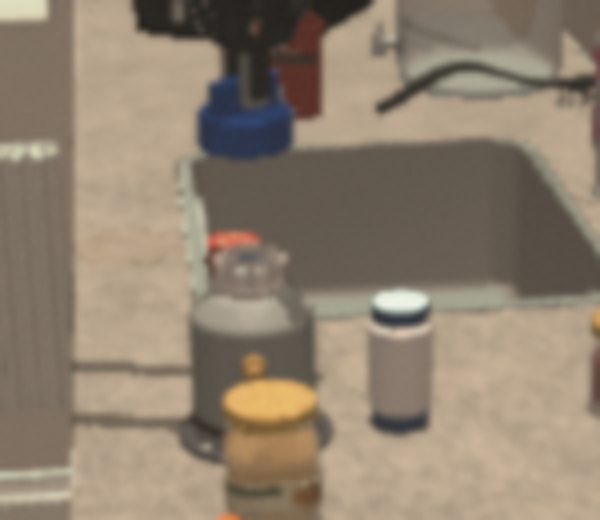

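The picture shows the cap level in the gripper (crop 245,125), about 10 cm above the bare neck (250,255), with the jars and cartridge upright. Handing in.

```bash
python3 -c "
from workcell import robot
print(robot.sign_off())"
```

```text
the job is handed in; nothing more can be done
None
```

The blue cap is off: turned clockwise (seen from above) about 0.97 rad to its stop at 0.6 N m, it lifted free and is held level about 10 cm above the canister, with the jars and cartridge untouched, and the job is handed in.

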